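# Take the rock out of the tyre truer

## Robot

A 6-joint arm with a two-finger parallel gripper is mounted at the origin on the work surface. World frame = base frame: x ahead of the robot, y to its left, z up, the work surface at z = 0. Lengths are in m, angles in rad, forces in N, time in s.
With the tool pointing down it reaches from about 0.2 to 0.875 m from the base axis. Payload 3.4 kg.
Tool frame: the origin (TCP) lies between the finger pads; the fingertips stand 25 mm ahead of it and the grasp point (between the pads) lies 6 mm ahead of it (r.nose_length is the z of the fingertips in the tool frame, in m); z points along the fingers, y is the line along which they close (so a half turn about z gives the same grasp; the last joint's range is limited). The gripper opens to 94 mm and grips with 3 to 60 N. Pads are 16 mm wide; open, the fingers measure 119 mm over their backs; the gripper's body (75 mm by 177 mm) begins 78 mm behind the grasp point.
Start: joints at [-1.278, 0.276, 1.505, -0, 1.361, -0.121], TCP at [0.231, -0.527, 0.201] pointing down, gripper open.
Joint ranges: [-2.89, 2.89], [-0.75, 2.08], [0.22, 2.7], [-1.18, 4.32], [0.11, 2.71], [-2.7, 2.7]. Speed limits (rad/s): [2.57, 2.57, 3.14, 3.14, 3.14, 3.14].

## Interface

Orientations are given as a unit quaternion [w, x, y, z].
In Python, from plant import r, gripper_to, inverse_kinematics, vision, models, telemetry gives the robot as it stands. Calls block until the motion is done:
- r.move_to(position, orientation): joint-space move of the TCP to a pose.
- r.move_l(position, rot=None, vel=0.15, guard=None): straight line of the TCP; rot=None keeps the orientation; vel is the mean speed in m/s. With guard (N) it stops when the force on the tool has changed by that much, and returns True; else False.
- r.movej(angles): joint-space move.
- gripper_to(opening, f_grip=None): finger opening in m; f_grip is the grip in N (None keeps the last); returns when the fingers have stopped.
- r.hold(seconds).
- inverse_kinematics(position, orientation): joint angles nearest the present ones, or None.
- vision.snapshot(name): name is "scene" or "top" or "wrist"; returns the picture (400x640x3 uint8, red, green, blue); there is no depth.
- vision.get_calibration(name): a dict with "fx", "fy", "cx", "cy" (pixels), "position" and "orientation" of the camera in the world. Camera axes: x right, y down, z forward; pixel columns grow to the right and rows downward; lengths in m; the calibration is good to about 2 mm. The wrist camera is an equidistant fisheye: a pixel r from the principal point sees the ray r / f radians off the axis. A picture is of the moment at which its call begins: read the wrist's pose just before it. get_calibration takes no time and is no camera call; for the wrist camera it gives the pose at the moment of the call.
A pose or a line that the arm cannot do raises r.PlanningError and nothing moves.
- r.sign_off(): hands the job in; it is judged then, once.
Trained networks look in the newest picture that a camera, given by its name, has taken for a name from the list of things; names that differ only in an ending like _2 or _b are one class to them, and where a whole thing is asked for, a point or a joint stands for the part that bears it (a point fixed in the world has none). Each returns a list of dicts, best first, with "score" (0 to 1); they miss things now and then, are a little off and sometimes report something else, mostly with a low value. They report only what shows in the picture. A call takes as long as a camera call. They do not tell look-alikes from the thing itself.
- models.boxes_of(thing, camera): "at" ([x, y, z] in m, in world coordinates, good to about 4 mm: the middle of the surface that is visible of it).
- models.regions_of(thing, camera): "pixels" (400x640 bool, what is visible of it).
- models.mark_of(thing, camera): "at" ([x, y, z] in m, in world coordinates, good to about 4 mm: a listed point, or the origin of a listed thing).
Readings, each from a call of its own:
- telemetry.current_t(): time.
- telemetry.current_joints(): joint angles.
- telemetry.current_dq(): joint speeds.
- telemetry.current_joint_efforts(): joint torques, N m.
- telemetry.current_ee_pos(): TCP position.
- telemetry.current_tool_rot(): TCP orientation.
- telemetry.current_wrist_force(): force on the tool from outside, world axes, zero at the start.
- telemetry.current_torque(): the same for the moment, N m.
- telemetry.current_opening(): finger opening in m.
- telemetry.current_finger_force(): force on a finger pad.
Only numpy, scipy, OpenCV 4.12 (cv2) and the standard library are available. Lean on these libraries where they do the work, as an engineer would, in place of code of your own. Each camera call takes 0.05 s, during which the arm holds its last target. There are 200 camera calls.

## Task

The little tyre truing machine rocks on its pine plinth because one corner of its bedplate has nothing firm under it. Press down on the corners of the bedplate with a fingertip, one after another, until you find the one that dips, then press the brass shim tab at that same corner down flat so that it stays there, and press that corner once more, just as firmly, to prove that it now stands on its shim and no longer dips. Leave the other three shims standing up, do not lift or shove the machine, and leave the loose things around it where they lie.

Things in the scene. Friction and masses are not known exactly. Their poses are not given: they have to be found in the camera images.
- bedplate: tyre truing machine, loose, 0.9 kg: aluminium bedplate 130 (x) by 200 (y) by 8 mm, motor, drum and slide on its middle (|x| under 43, |y| under 66 mm, up to 41 mm above it; a feed wheel reaches x -64 at y +20), corners bare. Origin: centre of its underside, 22 mm above the table. Rests level on a cork pad and a hidden disc at each corner; one disc, at any corner, is 3 mm too thin
- plinth: the fixed pine board under the machine, 240 (x) by 320 (y) by 12 mm. Origin: centre of its underside, on the table; axes parallel to the bedplate's, x away from the robot, y to the left. A cork pad 30 x 42 x 10 mm lies on its middle
- corner_nl (a point): point on the bedplate's top at its near left corner (bedplate x -52, y +85 mm), 13 to 15 mm in from the edges, where to press to try it; 30 mm above the table at rest. The rocking corner dips 3 to 4 mm under a push of 3 to 6 N (the plate tips about 0.04 rad) and comes back when let go: 6 to 10 N tells; a sound corner, or one with its shim flat, gives about 1 mm or less
- corner_nr (a point): point on the bedplate's top at its near right corner (bedplate x -52, y -85 mm), 13 to 15 mm in from the edges, where to press to try it; 30 mm above the table at rest. The rocking corner dips 3 to 4 mm under a push of 3 to 6 N (the plate tips about 0.04 rad) and comes back when let go: 6 to 10 N tells; a sound corner, or one with its shim flat, gives about 1 mm or less
- corner_fl (a point): point on the bedplate's top at its far left corner (bedplate x +52, y +85 mm), 13 to 15 mm in from the edges, where to press to try it; 30 mm above the table at rest. The rocking corner dips 3 to 4 mm under a push of 3 to 6 N (the plate tips about 0.04 rad) and comes back when let go: 6 to 10 N tells; a sound corner, or one with its shim flat, gives about 1 mm or less
- corner_fr (a point): point on the bedplate's top at its far right corner (bedplate x +52, y -85 mm), 13 to 15 mm in from the edges, where to press to try it; 30 mm above the table at rest. The rocking corner dips 3 to 4 mm under a push of 3 to 6 N (the plate tips about 0.04 rad) and comes back when let go: 6 to 10 N tells; a sound corner, or one with its shim flat, gives about 1 mm or less
- shim_nl: near left brass rocker shim: a strip 22 mm wide and 3 thick on a stiff pin (its origin, along x) at plinth x -50, y +107, 19.5 mm above the table. Thumb tab 42 mm outwards (+y), tongue 11 mm inwards, under the plate's edge. At first the tab stands 0.60 to 0.75 rad up; 6 to 12 N down near its end turns it flat (end of travel: level, its top 21 mm above the table); it stays where left
- shim_nl_tab (a point): point on the top face of the near left shim's thumb tab, 34 mm out from its pin, on the middle of its width, where to press it; it moves with the tab (about 40 to 45 mm above the table at the start, 21 mm when flat)
- shim_nr: near right brass rocker shim: a strip 22 mm wide and 3 thick on a stiff pin (its origin, along x) at plinth x -50, y -107, 19.5 mm above the table. Thumb tab 42 mm outwards (-y), tongue 11 mm inwards, under the plate's edge. At first the tab stands 0.60 to 0.75 rad up; 6 to 12 N down near its end turns it flat (end of travel: level, its top 21 mm above the table); it stays where left
- shim_nr_tab (a point): point on the top face of the near right shim's thumb tab, 34 mm out from its pin, on the middle of its width, where to press it; it moves with the tab (about 40 to 45 mm above the table at the start, 21 mm when flat)
- shim_fl: far left brass rocker shim: a strip 22 mm wide and 3 thick on a stiff pin (its origin, along x) at plinth x +50, y +107, 19.5 mm above the table. Thumb tab 42 mm outwards (+y), tongue 11 mm inwards, under the plate's edge. At first the tab stands 0.60 to 0.75 rad up; 6 to 12 N down near its end turns it flat (end of travel: level, its top 21 mm above the table); it stays where left
- shim_fl_tab (a point): point on the top face of the far left shim's thumb tab, 34 mm out from its pin, on the middle of its width, where to press it; it moves with the tab (about 40 to 45 mm above the table at the start, 21 mm when flat)
- shim_fr: far right brass rocker shim: a strip 22 mm wide and 3 thick on a stiff pin (its origin, along x) at plinth x +50, y -107, 19.5 mm above the table. Thumb tab 42 mm outwards (-y), tongue 11 mm inwards, under the plate's edge. At first the tab stands 0.60 to 0.75 rad up; 6 to 12 N down near its end turns it flat (end of travel: level, its top 21 mm above the table); it stays where left
- shim_fr_tab (a point): point on the top face of the far right shim's thumb tab, 34 mm out from its pin, on the middle of its width, where to press it; it moves with the tab (about 40 to 45 mm above the table at the start, 21 mm when flat)
- car_body: faded white resin car body, 176 x 70 x 44 mm, loose, to be left alone; origin centre of its underside
- tyre_gauge: stepped steel tyre gauge, 22 mm (x) by 110 mm (y) by 4 mm, lying loose on the near strip of the plinth, to be left alone; origin centre of its underside
- bumper_bar: bent chrome bumper bar, about 125 mm long (y) and 7 mm thick, lying loose on the far strip of the plinth, to be left alone; origin near its middle, at its underside
- brush_holder: black rubber brush pad holder, 50 x 80 x 24 mm, loose, to be left alone; origin centre of its underside
- tyre_jar: amber glass jar with a brass lid, 60 mm across, 85 mm high, loose, to be left alone; origin centre of its underside
- screwdriver: red-handled screwdriver 170 mm long, lying loose, to be left alone
There are look-alikes about, which are no part of the job. Of the things like the bedplate, leave any that is turquoise; of the rest the smaller one is meant.

How it is judged:
By the outcome, as a careful person would: the job done as asked, in the order asked, and still so for the second after the job is handed in, with the robot touching nothing.
It also fails if it takes over 58 s, if anything falls off the work surface, if the arm or the gripper's body presses on something with over 40 N, if the wrist force passes 120 N, or if a joint passes its speed limit or range.

## Working session

There is one attempt and no reset: what is moved stays moved. The work goes in short steps, each a Python script; the robot and the scene stay as the last script left them, time stands still between calls to the robot, and variables do not carry over. Pictures are saved under pics/ and viewed, at most 10 in all, crops included, and the job is handed in when it is done.

```bash
ls; mkdir -p pics; python3 - <<'E'
from plant import r, vision, models, telemetry
import cv2, numpy as np
for c in ("scene","top"):
    im=vision.snapshot(c); cv2.imwrite(f"pics/{c}0.png",im[:,:,::-1])
    k=vision.get_calibration(c); print(c,{a:np.round(b,3).tolist() for a,b in k.items()})
    for n in ("bedplate","plinth","corner_nl","corner_nr","corner_fl","corner_fr","shim_nl_tab","shim_nr_tab","shim_fl_tab","shim_fr_tab"):
        print(n,[(np.round(d["at"],3).tolist(),round(d["score"],2)) for d in models.mark_of(n,c)])
print(telemetry.current_t(),r.nose_length)
E
```

```text
pics
scene {'fx': 416.025, 'fy': 416.025, 'cx': 323.842, 'cy': 199.489, 'position': [1.056, 0.417, 1.225], 'orientation': [-0.129, 0.436, 0.859, -0.238]}
bedplate [([0.583, -0.04, 0.021], 0.95), ([0.238, -0.246, 0.001], 0.66), ([0.295, 0.259, 0.0], 0.59), ([0.647, -0.12, 0.029], 0.38)]
plinth []
corner_nl [([0.522, 0.034, 0.033], 0.7), ([0.378, 0.304, 0.008], 0.67), ([0.275, -0.371, 0.009], 0.66)]
corner_nr [([0.336, -0.158, 0.011], 0.7), ([0.217, 0.311, 0.008], 0.62), ([0.542, -0.129, 0.029], 0.57)]
corner_fl [([0.377, 0.205, 0.01], 0.73), ([0.623, 0.047, 0.028], 0.67), ([0.141, -0.329, 0.011], 0.61)]
corner_fr [([0.647, -0.122, 0.03], 0.73), ([0.202, -0.119, 0.014], 0.72), ([0.688, -0.089, 0.011], 0.67), ([0.208, 0.207, 0.009], 0.61)]
shim_nl_tab [([0.647, -0.119, 0.03], 0.69)]
shim_nr_tab [([0.55, -0.179, 0.044], 0.49)]
shim_fl_tab [([0.483, -0.003, 0.013], 0.74), ([0.616, 0.096, 0.043], 0.49)]
shim_fr_tab [([0.647, -0.166, 0.043], 0.65)]
top {'fx': 445.334, 'fy': 445.334, 'cx': 324.431, 'cy': 198.732, 'position': [0.231, -0.008, 1.302], 'orientation': [0.065, -0.698, 0.711, -0.056]}
bedplate [([0.296, 0.256, -0.002], 0.81), ([0.582, -0.039, 0.026], 0.73)]
plinth [([0.643, -0.143, 0.019], 0.41), ([0.678, 0.38, -0.003], 0.26)]
corner_nl [([0.378, 0.311, 0.01], 0.95), ([0.27, -0.37, 0.009], 0.58), ([0.518, 0.038, 0.03], 0.57), ([0.621, 0.073, 0.02], 0.48)]
corner_nr [([0.543, -0.131, 0.029], 0.73), ([0.331, -0.162, 0.01], 0.69), ([0.207, 0.315, 0.01], 0.63)]
corner_fl [([0.381, 0.208, 0.01], 0.76), ([0.625, 0.051, 0.028], 0.75)]
corner_fr [([0.649, -0.118, 0.029], 0.84), ([0.208, 0.214, 0.009], 0.61)]
shim_nl_tab [([0.514, 0.087, 0.046], 0.52)]
shim_nr_tab [([0.552, -0.179, 0.039], 0.42)]
shim_fl_tab [([0.615, 0.101, 0.043], 0.56), ([0.623, 0.05, 0.033], 0.21)]
shim_fr_tab [([0.651, -0.165, 0.048], 0.63), ([0.548, -0.149, 0.022], 0.46)]
1.1 0.025
```

View pics/scene0.png

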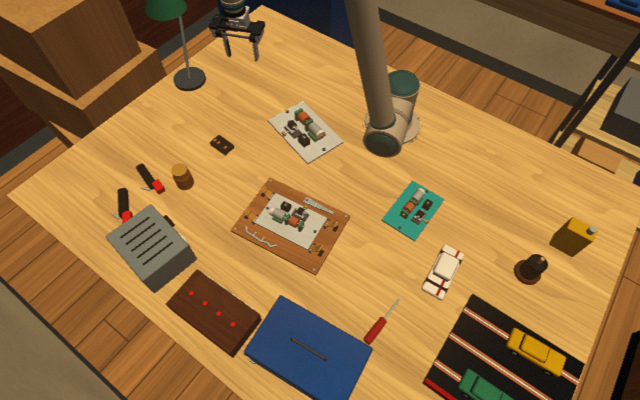

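View pics/top0.png

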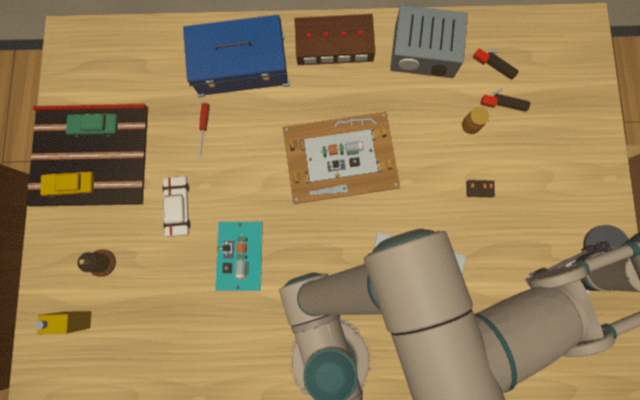

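The light plate on the pine plinth, at scene (290,218) and top (342,155), is the bedplate. The look-alikes are a larger light plate on the bare table at scene (305,130) and the turquoise one at scene (413,208) / top (240,256). I'll leave both. Next I close the gripper, hover over the machine and check with the wrist camera.

```bash
cat > h.py <<'E'
from plant import r, gripper_to, inverse_kinematics, vision, models, telemetry
import cv2, numpy as np
from scipy.spatial.transform import Rotation as R
L={"corner_nl":(-52,85),"corner_nr":(-52,-85),"corner_fl":(52,85),"corner_fr":(52,-85)}
def fit(P):  # dict name->xy ; rigid 2D fit -> yaw, origin
    A=np.array([L[n] for n in P])/1e3; B=np.array([P[n][:2] for n in P])
    a=A-A.mean(0); b=B-B.mean(0)
    yaw=np.arctan2((a[:,0]*b[:,1]-a[:,1]*b[:,0]).sum(),(a*b).sum())
    M=np.array([[np.cos(yaw),-np.sin(yaw)],[np.sin(yaw),np.cos(yaw)]])
    t=B.mean(0)-M@A.mean(0); return yaw,t,np.abs(A@M.T+t-B).max()
def w(yaw,t,x,y): c,s=np.cos(yaw),np.sin(yaw); return np.array([t[0]+c*x-s*y,t[1]+s*x+c*y])
def quat(yaw,flip=1):  # tool down, tool y along +-plinth x
    X=np.array([np.cos(yaw),np.sin(yaw),0])*flip; Z=np.array([0,0,-1.]); 
    q=R.from_matrix(np.c_[np.cross(X,Z),X,Z]).as_quat(); return [q[3],q[0],q[1],q[2]]
E
python3 - <<'E'
from h import *
P={"corner_nl":(.520,.036),"corner_nr":(.5425,-.130),"corner_fl":(.624,.049),"corner_fr":(.648,-.120)}
yaw,t,e=fit(P); print(yaw,t,e)
# stay a bit nearer and high for the look
best=None
for f in (1,-1):
    try: q=inverse_kinematics([*t,.22],quat(yaw,f))
    except Exception as ex: q=None
    print(f,None if q is None else np.round(q,2))
    if q is not None and (best is None or abs(q[5])<abs(best[0][5])): best=(q,f)
f=best[1]
r.move_to([*t,.22],quat(yaw,f)); print(telemetry.current_t())
gripper_to(0.0); print(telemetry.current_t())
im=vision.snapshot("wrist"); cv2.imwrite("pics/w0.png",im[:,:,::-1])
for n in [*L,"shim_nl_tab","shim_nr_tab","shim_fl_tab","shim_fr_tab"]:
    print(n,[(np.round(d["at"],4).tolist(),round(d["score"],2)) for d in models.mark_of(n,"wrist")][:3])
print(telemetry.current_t(),telemetry.current_opening(),f)
E
```

```text
0.13003752369234173 [ 0.583625 -0.04125 ] 0.002275257615304338
1 [-0.19  0.28  1.45 -0.    1.41 -0.32]
-1 None
3.25
4.6667
corner_nl [([0.5227, 0.0365, 0.0283], 0.59), ([0.6198, 0.0676, 0.0188], 0.53)]
corner_nr [([0.5431, -0.1349, 0.031], 0.67), ([0.3309, -0.1591, 0.0124], 0.65)]
corner_fl [([0.6228, 0.05, 0.0315], 0.76), ([0.6459, -0.1429, 0.0182], 0.73)]
corner_fr [([0.201, -0.1191, 0.0094], 0.77), ([0.6442, -0.1198, 0.0298], 0.58), ([0.518, 0.0584, 0.0171], 0.4)]
shim_nl_tab [([0.5167, 0.0809, 0.0382], 0.81)]
shim_nr_tab [([0.5839, -0.0387, 0.0246], 0.74)]
shim_fl_tab [([0.6132, 0.0966, 0.0401], 0.89)]
shim_fr_tab [([0.5481, -0.1532, 0.0168], 0.65)]
5.1167 0.0007197026803096337 1
```

View pics/w0.png

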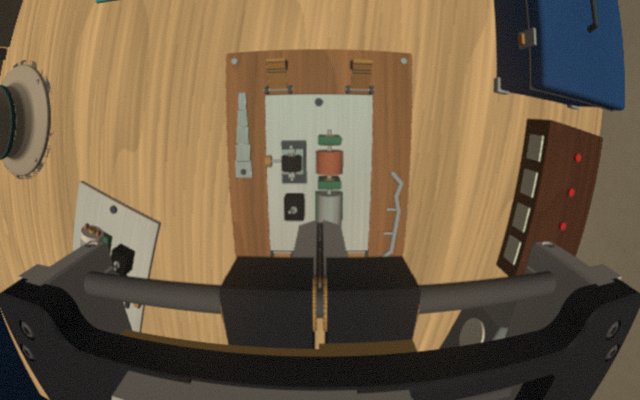

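The wrist view shows the light machine on its plinth, with the upper bedplate edge at pixels (266–372, 95). All the visible tabs stand up, the gauge is at (243,135) and the bumper at (395,210). The marks agree within 2–3 mm and the heights come out near 30 mm, so I start pressing corners.

```bash
cat >> h.py <<'E'
P={"corner_nl":(.521,.036),"corner_nr":(.543,-.132),"corner_fl":(.623,.050),"corner_fr":(.6465,-.120)}
yaw,t,e=fit(P); Q=quat(yaw,1); T=telemetry
def pos(): return np.array(T.current_ee_pos())
def press(n,F=7.):
    x,y=np.array(L[n])/1e3; p=w(yaw,t,x,y)
    if np.hypot(*(pos()[:2]-p))>.003: r.move_to([*p,.11],Q)
    r.move_l([*p,.063],vel=.1); f0=T.current_wrist_force()[2]
    a=r.move_l([*p,.045],vel=.015,guard=1.2); z1=pos()[2]; f1=T.current_wrist_force()[2]-f0
    b=r.move_l([*p,.045],vel=.01,guard=F-1.2); z2=pos()[2]; r.hold(.15); z3=pos()[2]; f2=T.current_wrist_force()[2]-f0
    r.move_l([*p,.065],vel=.08); r.move_l([*p,.11],vel=.2)
    print(n,a,b,"z %.2f %.2f %.2f mm F %.1f %.1f t %.1f"%(z1*1e3,z2*1e3,z3*1e3,f1,f2,T.current_t()))
    return (z1-z3)*1e3
E
python3 - <<'E'
from h import *
print(yaw,t,e)
press("corner_nl")
E
```

```text
0.13165487501693682 [ 0.583375 -0.0415  ] 0.001061882859710303
corner_nl False False z 45.11 45.09 45.03 mm F -0.0 1.0 t 8.9
```

```bash
python3 - <<'E'
from h import *
p=w(yaw,t,-.052,.085); print(p,pos(),T.current_tool_rot(),Q,T.current_wrist_force(),r.nose_length)
im=vision.snapshot("wrist"); a=im[:,:,::-1]
im=vision.snapshot("scene"); b=cv2.resize(im[150:300,200:380,::-1],None,fx=3,fy=3,interpolation=cv2.INTER_CUBIC)
cv2.imwrite("pics/w1.png",a); cv2.imwrite("pics/s1.png",b)
E
```

```text
[0.52066664 0.03593812] [0.52084547 0.03592117 0.11005109] [3.68841030e-04 6.59063700e-01 7.52086980e-01 2.79076343e-04] [np.float64(0.0), np.float64(0.6590618804908778), np.float64(0.7520887166311085), np.float64(0.0)] [-1.175244   -0.12138765 -0.13304981] 0.025
```

View pics/w1.png

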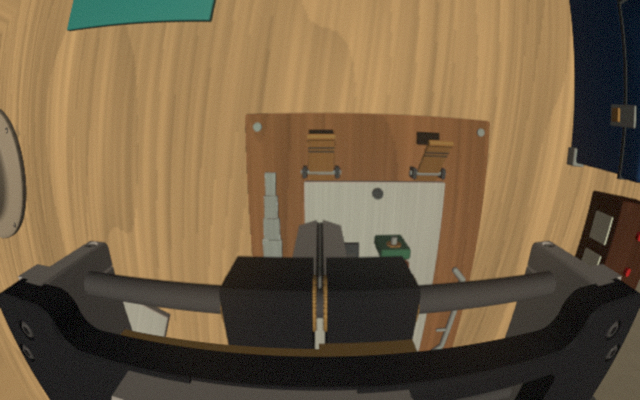

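View pics/s1.png

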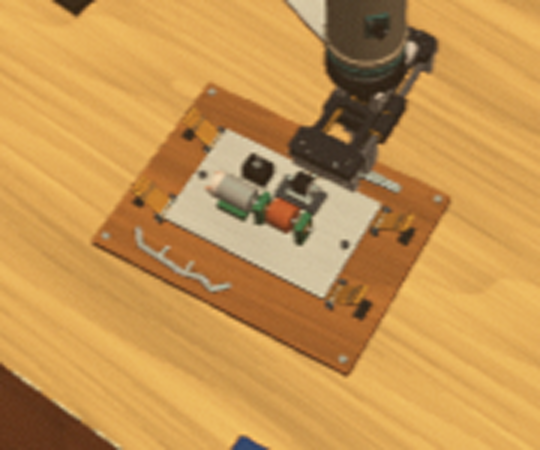

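```bash
python3 - <<'E'
from h import *
k=vision.get_calibration("scene"); q=k["orientation"]; M=R.from_quat([q[1],q[2],q[3],q[0]]).as_matrix()
def pj(p): c=M.T@(np.array(p)-k["position"]); return (k["fx"]*c[0]/c[2]+k["cx"],k["fy"]*c[1]/c[2]+k["cy"])
for n,p in dict(tip=[*pos()[:2],.085],tcp=pos(),below=[*pos()[:2],.03],**{f"edge{i}":[*w(yaw,t,.065*a,.1*b),.03] for i,(a,b) in enumerate([(-1,1),(1,1),(1,-1),(-1,-1)])}).items():
    u=pj(p); print(n,np.round(u,1),"crop",np.round([(u[0]-200)*3,(u[1]-150)*3]))
vision.snapshot("scene")
im=vision.snapshot("scene"); cv2.imwrite("pics/s2.png",cv2.resize(im[170:240,280:360,::-1],None,fx=7,fy=7,interpolation=cv2.INTER_CUBIC))
E
```

```text
tip [321.1 209.5] crop [363. 178.]
tcp [321.1 205.7] crop [363. 167.]
below [320.9 217.9] crop [363. 204.]
edge0 [326.6 217. ] crop [380. 201.]
edge1 [307.  248.8] crop [321. 296.]
edge2 [253.5 221.7] crop [161. 215.]
edge3 [274.7 192.1] crop [224. 126.]
```

View pics/s2.png

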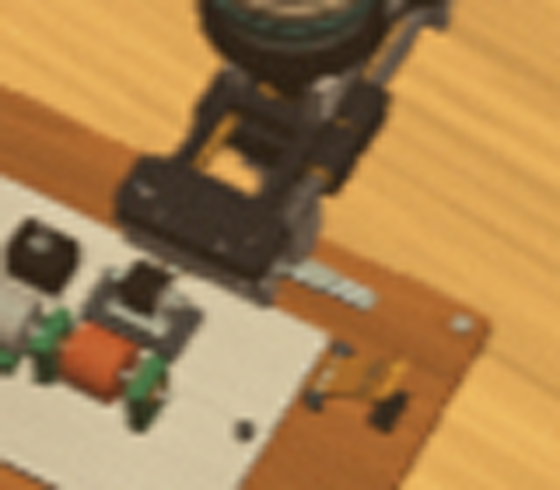

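```bash
python3 - <<'E'
from h import *
p=w(yaw,t,-.052,.085)
fs=[T.current_wrist_force()]
for i in range(5): r.hold(.02); fs.append(T.current_wrist_force())
print(np.round(fs,2).tolist())
r.move_l([*p,.05],vel=.1)
for z in np.arange(.047,.036,-.0015):
    g=r.move_l([*p,z],vel=.03,guard=3); r.hold(.05); print(round(z,4),g,np.round(pos()*1e3,2),np.round(T.current_wrist_force(),2))
    if g: break
im=vision.snapshot("scene"); cv2.imwrite("pics/s3.png",cv2.resize(im[170:240,280:360,::-1],None,fx=7,fy=7,interpolation=cv2.INTER_CUBIC))
print(T.current_t())
E
```

```text
[[0.26, 0.1, -0.5], [0.25, 0.26, 0.56], [0.11, -0.27, -0.54], [-0.15, 0.2, 0.57], [-0.4, -0.73, -0.47], [-0.2, 0.2, -0.1]]
0.047 False [520.9   35.92  47.35] [-0.63 -0.48 -0.6 ]
0.0455 False [520.64  35.93  45.5 ] [-0.16 -0.2  -0.23]
0.044 False [520.6   35.93  43.93] [-0.04  0.24  0.21]
0.0425 False [520.63  35.94  42.42] [-0.25  0.77  0.78]
0.041 False [520.63  35.94  40.91] [0.12 0.03 0.48]
0.0395 False [520.59  35.91  39.42] [ 0.03 -0.2  -0.08]
0.038 False [520.63  35.94  37.95] [-0.34  0.16 -0.22]
0.0365 False [520.6   35.92  36.43] [ 0.27  0.73 -0.09]
12.3833
```

View pics/s3.png

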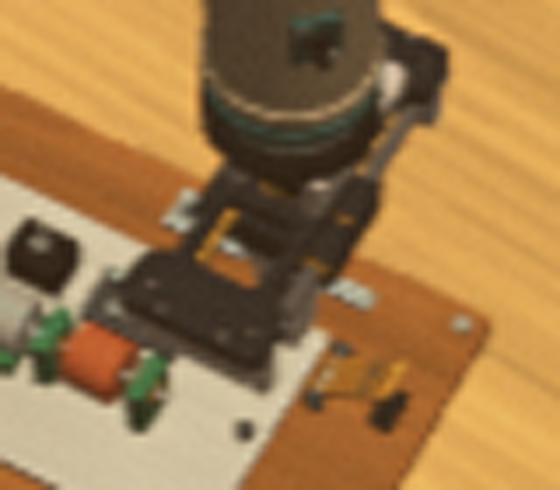

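```bash
python3 - <<'E'
from h import *
k=vision.get_calibration("wrist"); q=k["orientation"]; M=R.from_quat([q[1],q[2],q[3],q[0]]).as_matrix()
tq=T.current_tool_rot(); TR=R.from_quat([tq[1],tq[2],tq[3],tq[0]]).as_matrix(); o=pos()
print("cam in tool",np.round(TR.T@(np.array(k["position"])-o),4),k["fx"],k["cx"],k["cy"]); print(np.round(TR.T@M,3))
def pj(p):
    c=M.T@(p-k["position"]); th=np.arctan2(np.hypot(c[0],c[1]),c[2]); s=k["fx"]*th/np.hypot(c[0],c[1]); return c[0]*s+k["cx"],c[1]*s+k["cy"]
for z in (-.08,-.06,-.04,-.02,0,.01,.02,.025,.03,.04): print(z,np.round([pj(o+TR@np.array([x,0,z])) for x in (-.011,-.008,0,.008,.011)],0).tolist())
im=vision.snapshot("wrist"); cv2.imwrite("pics/w3.png",im[:,:,::-1])
E
```

```text
cam in tool [ 7.080e-02 -1.000e-04 -1.841e-01] 309.70691628693146 319.44585057465827 194.77528139594105
[[-0.    -0.97  -0.241]
 [ 1.    -0.     0.   ]
 [-0.    -0.241  0.97 ]]
-0.08 [[320.0, 326.0], [320.0, 320.0], [320.0, 304.0], [320.0, 287.0], [320.0, 281.0]]
-0.06 [[320.0, 300.0], [320.0, 294.0], [320.0, 280.0], [320.0, 264.0], [320.0, 258.0]]
-0.04 [[320.0, 279.0], [320.0, 274.0], [320.0, 261.0], [320.0, 247.0], [320.0, 241.0]]
-0.02 [[320.0, 262.0], [320.0, 258.0], [320.0, 245.0], [320.0, 232.0], [320.0, 227.0]]
0 [[320.0, 249.0], [320.0, 245.0], [320.0, 233.0], [320.0, 221.0], [320.0, 217.0]]
0.01 [[320.0, 243.0], [320.0, 239.0], [320.0, 228.0], [320.0, 216.0], [320.0, 212.0]]
0.02 [[320.0, 237.0], [320.0, 233.0], [320.0, 223.0], [320.0, 212.0], [320.0, 208.0]]
0.025 [[320.0, 235.0], [320.0, 231.0], [320.0, 220.0], [320.0, 210.0], [320.0, 206.0]]
0.03 [[320.0, 232.0], [320.0, 228.0], [320.0, 218.0], [320.0, 208.0], [320.0, 204.0]]
0.04 [[320.0, 228.0], [320.0, 224.0], [320.0, 214.0], [320.0, 204.0], [320.0, 200.0]]
```

View pics/w3.png

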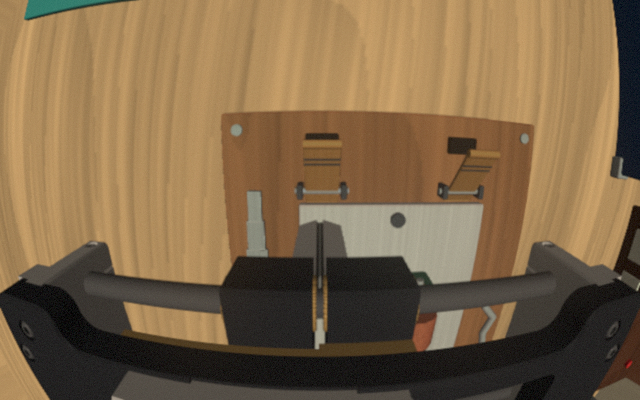

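The wrist view projects the fingertip (320,221) at about the TCP height. So the closed fingers sit roughly 25 mm further back than quoted, which is why nothing was touched. The plate edge at row 205 matches the pose. I continue down under guard.

```bash
python3 - <<'E'
from h import *
p=w(yaw,t,-.052,.085)
g=r.move_l([*p,.020],vel=.015,guard=3); print(g,np.round(pos()*1e3,2),np.round(T.current_wrist_force(),2),T.current_opening(),T.current_t())
E
```

```text
True [520.58  35.96  25.65] [ 0.16 -0.16  4.14] 0.00034499096359802493 13.175
```

```bash
python3 - <<'E'
import re
s=open("h.py").read(); i=s.index("def press")
s=s[:i]+'''def press(n,F=8.,far=True):
    x,y=np.array(L[n])/1e3; p=w(yaw,t,x,y)
    if np.hypot(*(pos()[:2]-p))>.003: r.move_to([*p,.09],Q)
    r.move_l([*p,.036],vel=.12)
    a=r.move_l([*p,.017],vel=.015,guard=1.6); z1=pos()[2]; f1=T.current_wrist_force()[2]
    b=down(p,F); z2=pos()[2]; r.hold(.2)
    z3=pos()[2]; f2=np.mean([T.current_wrist_force()[2] for _ in range(3)])
    print(n,a,b,"z %.2f %.2f %.2f mm F %.1f %.1f"%(z1*1e3,z2*1e3,z3*1e3,f1,f2))
    up(p)
def down(p,F,zmin=.017):
    f=T.current_wrist_force()[2]
    return r.move_l([*p,zmin],vel=.01,guard=max(F-f,1))
def up(p):
    r.move_l([*p,.04],vel=.06); r.move_l([*p,.09],vel=.2); print("t",T.current_t())
'''
open("h.py","w").write(s)
E
python3 - <<'E'
from h import *
p=w(yaw,t,-.052,.085)
b=down(p,8); r.hold(.2); print(b,np.round(pos()*1e3,2),np.round(T.current_wrist_force(),2)); up(p)
press("corner_fl")
E
```

```text
True [520.61  35.96  25.63] [-0.02 -0.28  4.49]
t 14.4083
corner_fl True True z 24.29 22.73 22.70 mm F 2.5 5.6
t 17.725
```

```bash
cat >> h.py <<'E'
def fz(n=4):
    v=[]
    for _ in range(n): r.hold(.02); v.append(T.current_wrist_force()[2])
    return np.mean(v)
def sweep(n,F=7.,z0=.0285,zmin=.016):
    x,y=np.array(L[n])/1e3; p=w(yaw,t,x,y)
    if np.hypot(*(pos()[:2]-p))>.003: r.move_to([*p,.085],Q)
    r.move_l([*p,z0],vel=.12); z=z0; out=[]
    while z>zmin:
        z-=.0005; r.move_l([*p,z],vel=.02,guard=9); f=fz(); out.append((round(pos()[2]*1e3,2),round(f,1)))
        if f>F: break
    r.hold(.2); print(n,*out,"held %.1f"%fz()); up(p)
E
python3 - <<'E'
from h import *
sweep("corner_fl")
E
```

```text
corner_fl (np.float64(28.61), np.float64(0.4)) (np.float64(27.57), np.float64(0.1)) (np.float64(26.95), np.float64(-0.5)) (np.float64(26.49), np.float64(-0.4)) (np.float64(25.98), np.float64(-0.1)) (np.float64(25.66), np.float64(1.0)) (np.float64(25.2), np.float64(2.6)) (np.float64(24.61), np.float64(2.9)) (np.float64(24.06), np.float64(2.6)) (np.float64(23.55), np.float64(3.2)) (np.float64(23.01), np.float64(3.1)) (np.float64(22.73), np.float64(4.4)) (np.float64(22.64), np.float64(6.7)) (np.float64(22.59), np.float64(9.0)) held 9.0
t 23.9417
```

Far left is the rocking corner: it dips 3.1 mm (25.7 to 22.6) on a 3 N plateau, then goes stiff at 9 N. Near left was stiff. Next I press the far left tab.

```bash
python3 - <<'E'
from h import *
p=w(yaw,t,.050,.137); print(p,w(yaw,t,.05,.133))
r.move_l([*p,.085],vel=.2); r.move_l([*p,.052],vel=.12)
g=r.move_l([*p,.030],vel=.03,guard=18); print(g,pos(),fz())
g=r.move_l([*p,.012],vel=.025,guard=14); print(g,pos(),fz()); r.hold(.2); print(fz(),T.current_t())
E
```

```text
[0.61495764 0.10087815] [0.61548274 0.09691276]
False [0.61582941 0.1028605  0.03109328] 5.272613077581946
True [0.61602499 0.10275627 0.01647038] 6.4049989648717585
5.95643288366946 26.675
```

```bash
python3 - <<'E'
from h import *
p=w(yaw,t,.050,.137)
g=r.move_l([*p,.012],vel=.015,guard=12); print(g,pos(),fz()); r.hold(.15)
r.move_l([*p,.04],vel=.08); r.move_l([*p,.085],vel=.2)
c=w(yaw,t,.052,.085); r.move_l([*c,.085],vel=.15)
im=vision.snapshot("scene"); cv2.imwrite("pics/s4.png",cv2.resize(im[160:290,220:370,::-1],None,fx=4,fy=4,interpolation=cv2.INTER_CUBIC))
sweep("corner_fl",F=8.,z0=.0275)
r.move_l([*c,.2],vel=.25); print(T.current_t())
im=vision.snapshot("scene"); cv2.imwrite("pics/s5.png",cv2.resize(im[160:290,220:370,::-1],None,fx=4,fy=4,interpolation=cv2.INTER_CUBIC))
E
```

```text
True [0.61604813 0.10276829 0.01647834] 5.121657950227311
corner_fl (np.float64(27.53), np.float64(0.2)) (np.float64(26.52), np.float64(-0.5)) (np.float64(25.93), np.float64(0.0)) (np.float64(25.67), np.float64(0.6)) (np.float64(25.16), np.float64(2.2)) (np.float64(24.81), np.float64(4.2)) (np.float64(24.69), np.float64(7.1)) (np.float64(24.65), np.float64(9.4)) held 10.0
t 32.75
33.3417
```

View pics/s5.png

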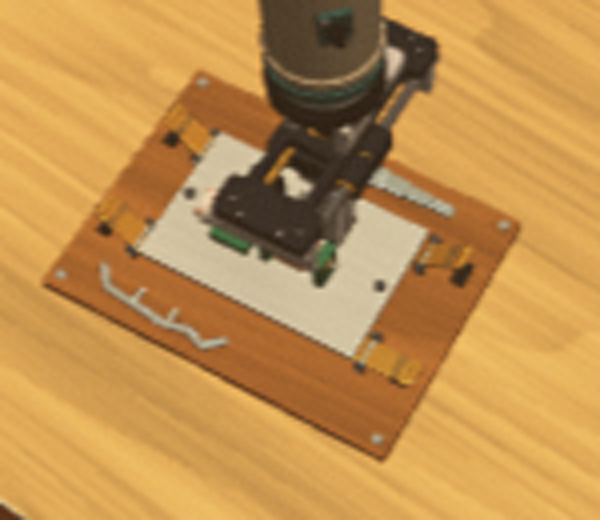

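The far left tab at (390,360) now covers its pocket, and the other three still stand. The corner gives 1.0 mm at 9–10 N, against 3.1 mm before. I'll touch the tab lightly to make sure it stayed flat after that press.

```bash
python3 - <<'E'
from h import *
p=w(yaw,t,.050,.139)
r.move_l([*p,.085],vel=.25); r.move_l([*p,.028],vel=.12)
g=r.move_l([*p,.012],vel=.02,guard=2.5); print(g,pos(),fz(),T.current_t())
r.move_l([*p,.04],vel=.08); r.move_l([*p,.13],vel=.2)
q=w(yaw,t,-.15,.10); r.move_l([*q,.25],vel=.3); print(T.current_t())
for n in ("tyre_gauge","bumper_bar","shim_fl_tab","shim_nl_tab","shim_nr_tab","shim_fr_tab"):
    vision.snapshot("scene"); print(n,[np.round(d["at"],3).tolist() for d in models.mark_of(n,"scene")][:3])
E
```

```text
True [0.61469025 0.102875   0.01649719] 4.910584428645041 35.3417
37.3333
tyre_gauge [[0.482, -0.004, 0.015]]
bumper_bar [[0.687, -0.089, 0.011], [0.647, -0.121, 0.029]]
shim_fl_tab [[0.521, 0.056, 0.015], [0.611, 0.108, 0.024], [0.689, -0.088, 0.011]]
shim_nl_tab [[0.513, 0.089, 0.041]]
shim_nr_tab [[0.548, -0.178, 0.041]]
shim_fr_tab [[0.649, -0.163, 0.039]]
```

```bash
python3 -c "
from plant import r; print(r.sign_off())"
```

```text
the job is handed in; nothing more can be done
None
```

The far left corner was the one that rocked (3.1 mm dip). Its shim is now pressed flat and stayed flat, and the same corner pressed at 9–10 N gives only 1.0 mm; the other three shims still stand, and I handed the job in about 38 s into the 58 s limit.

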